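# Put three lathe parts back on their own pads

## Task

The three lathe parts each stand on another part's pad: move the black cutting head to the blue pad, the brass platter hub to the yellow pad and the chrome spindle puller to the red pad, each upright, in the middle of its pad and let go. Use the empty white pad to park one of them meanwhile, and leave it empty at the end. Do not tip any of the three over, and leave the two acrylic spacers and the amber jar where they are.

Things in the scene. Friction and masses are not known exactly. Their poses are not given: they have to be found in the camera images.
- head_c (a point): Spare cutting head, matte black alloy, standing upright, 0.32 kg. Finned body 60 mm (x) by 50 mm (y) by 36 mm high; on its top in the middle a mounting block, 40 mm (x) by 24 mm (y), 38 mm high, to be gripped across its 24 mm. Total height 74 mm. Point: the centre, 37 mm above the underside, so the block reaches from 1 mm below to 37 mm above it. z up, x along the block. It starts on the red pad, turned any way.
- hub_c (a point): Brass platter hub, standing upright, about 0.62 kg. Flange 68 mm across and 14 mm high, on it a round boss 34 mm across to be gripped; total height 54 mm. Point: on the axis, 27 mm above the underside, so the boss reaches from 13 mm below to 27 mm above it. z up. It starts on the blue pad.
- puller_c (a point): Chrome spindle puller, standing upright, 0.30 kg. Foot 52 mm across and 16 mm high, neck 18 mm across, above it a knurled round grip 28 mm across from 36 to 84 mm above the underside; total height 84 mm. Point: on the axis, 42 mm above the underside, so the middle of the grip is 18 mm above it. z up. It starts on the yellow pad.
- red_pad_top (a point): Felt pad, round, 104 mm across, 5 mm thick, fixed; red with a thin black rim and a small black centre dot. Place of the puller. Point: centre of its upper face, z up.
- blue_pad_top (a point): Felt pad, round, 104 mm across, 5 mm thick, fixed; blue with a thin black rim and a small black centre dot. Place of the cutting head. Point: centre of its upper face, z up.
- yellow_pad_top (a point): Felt pad, round, 104 mm across, 5 mm thick, fixed; yellow with a thin black rim and a small black centre dot. Place of the hub. Point: centre of its upper face, z up.
- white_pad_top (a point): Felt pad, round, 104 mm across, 5 mm thick, fixed; white with a thin black rim and a small black centre dot. Empty at the start: parking spot. The four pads and the spacers' caddy are at changing places, at least 130 mm between centres. Point: centre of its upper face, z up.
- spacer_a: Clear acrylic disc spacer, 50 mm across, 10 mm thick, on a 6 mm pin of a flat black caddy (112 by 60 by 6 mm, fixed, pins 28 mm high). Leave alone. Origin: centre of its underside.
- spacer_b: The other clear acrylic disc spacer, the same, 54 mm from the first on the caddy's second pin. Leave alone. Origin: centre of its underside.
- jar_c (a point): Amber glass jar with black lid, 48 mm across, 60 mm high, standing loose to the far left. Leave alone. Point: its centre, 30 mm above the underside.
Not all that is in view belongs to the job. Leave any pink or purple look-alike of the part that bears head_c alone. Of the things like the part that bears puller_c, leave any that is turquoise; of the rest the larger one is meant.

How it is judged (in metres and radians):
On the way:
1. one of the three parts stands released on the white pad (centre within 40 mm of the pad's centre) (((horizontal distance between head_c and white_pad_top below 0.04 m and z of head_c in the frame of white_pad_top below 0.042 m and angle between head_c's own z axis and vertical below 0.1 rad and linear speed of head below 0.03 m/s and contact force between the fingers and head below 0.05 N) or (horizontal distance between hub_c and white_pad_top below 0.04 m and z of hub_c in the frame of white_pad_top below 0.032 m and angle between hub_c's own z axis and vertical below 0.1 rad and linear speed of hub below 0.03 m/s and contact force between the fingers and hub below 0.05 N) or (horizontal distance between puller_c and white_pad_top below 0.04 m and z of puller_c in the frame of white_pad_top below 0.047 m and angle between puller_c's own z axis and vertical below 0.1 rad and linear speed of puller below 0.03 m/s and contact force between the fingers and puller below 0.05 N))), for 0.2 s.
At the end, for the whole second after the job is handed in: Cutting head on the blue pad, hub on the yellow pad, puller on the red pad, each centre within 15 mm of its pad's centre, upright within 0.1 rad, standing on the pad, released and at rest; the white pad empty (every part more than 80 mm from its centre) (horizontal distance between head_c and blue_pad_top below 0.015 m and z of head_c in the frame of blue_pad_top below 0.042 m and angle between each of head_c, hub_c, puller_c's own z axis and vertical below 0.1 rad and linear speed of each of head, hub, puller below 0.03 m/s and contact force between the fingers and head below 0.05 N and horizontal distance between hub_c and yellow_pad_top below 0.015 m and z of hub_c in the frame of yellow_pad_top below 0.032 m and contact force between the fingers and hub below 0.05 N and horizontal distance between puller_c and red_pad_top below 0.015 m and z of puller_c in the frame of red_pad_top below 0.047 m and contact force between the fingers and puller below 0.05 N and horizontal distance between each of head_c, hub_c, puller_c and white_pad_top above 0.08 m); the robot touches nothing.
It fails at once if a part is tipped over (more than 0.6 rad) (angle between any of head_c, hub_c, puller_c's own z axis and vertical above 0.6 rad).
It fails at once if a spacer or the jar is moved more than 15 mm (distance of any of spacer_a, spacer_b, jar_c from where it was at the start of the episode above 0.015 m).
It also fails if it takes over 112 s, if anything falls off the work surface, if the arm or the gripper's body presses on something with over 40 N, if the wrist force passes 120 N, or if a joint passes its speed limit or range.

## Robot

A 6-joint arm with a two-finger parallel gripper is mounted at the origin on the work surface. World frame = base frame: x ahead of the robot, y to its left, z up, the work surface at z = 0. Lengths are in m, angles in degrees, forces in N, time in s.
With the tool pointing down it reaches from about 0.25 to 0.725 m from the base axis. Payload 9.7 kg.
Tool frame: the origin (TCP) lies at the very end of the fingers, on their centre line; the grasp point (between the pads) lies 19 mm behind it (bot.hold_point_z is the distance from the TCP to the grasp point, in m); z points along the fingers, y is the line along which they close (so a half turn about z gives the same grasp; the last joint's range is limited). The gripper opens to 85 mm and grips with 20 to 120 N. Pads are 22 mm wide; open, the fingers measure 114 mm over their backs; the gripper's body (76 mm by 85 mm) begins 54 mm behind the grasp point. The pads swing forward as they close: fully open they stand 13 mm farther back than shut.
Start: joints at [72.88, 4.979, 10.078, 95.1, 0, 90], TCP at [0.162, 0.526, 0.207] pointing down, gripper open.
Joint ranges: [-179.16, 179.16], [-48.56, 103.87], [-65.8, 70.77], [-126.05, 130.52], [-82.76, 87.17], [-180, 180]. Speed limits (degrees/s): [127.2, 127.2, 147.25, 180, 180, 180].

## Interface

Orientations are given as [roll, pitch, yaw] about the fixed x, y, z axes, in that order (R = Rz(yaw) Ry(pitch) Rx(roll)).
In Python, from workcell import bot gives the robot as it stands.
- The arm moves only by the tool play_rows, never from a script. Its argument "targets" is a list of rows, each an object with "grip": the closure in counts, from 0 (fully open) to 255 (shut); "linear": the shift along the world's x, y, z in cm, a list of three; "delta_rot": the turn, a rotation vector about the world's x, y, z in rad, a list of three. A call has 1 to 10 rows; each row is the pose to reach, as a shift and turn from the pose commanded when the call began; what a row does not reach only later rows make up. A row lasts 1/10 s, in which the tool goes at most 50 mm and 8.59 degrees, less where a joint would pass 70% of its speed; a pose out of reach is approached as far as the arm can. A call with a gripper value outside its range is refused whole. The fingers move at their own pace and stop on an object; "force" is the grip in N (left out, the last holds). Time passes only in rows, so rows that repeat a pose let the fingers close. It gives the time, the measured TCP pose, the force, the opening and the grip force at its end, in the units of the state.
- bot.get_obs(): the state, without advancing time (a new reading comes with each control period).
- bot.camera(name): name is "scene" or "top" or "wrist"; returns a dict with "color" (384x512x3 uint8, red, green, blue), "range_z" (384x512 float32, m along the optical axis (not along the pixel's ray), 0 where there is no reading), "fov_y" (degrees; the focal length in pixels is half the picture's height over the tangent of half this angle, whatever the lens; pixels are square), "cx", "cy" (the principal point, pixels), "world_to_cam" (4x4, takes a point from world to camera coordinates). Camera axes: x right, y up, looking along -z (the intrinsics and any distortion apply to the point x, -y, -z); pixel columns grow to the right and rows downward; lengths in m; the calibration is good to about 2 mm. The wrist camera is an equidistant fisheye: a pixel r from the principal point sees the ray r / f radians off the axis. A picture is of the moment at which its call begins.
- bot.job_done(): hands the job in; it is judged then, once.
Trained networks look in a picture, given as the dict that the camera call returned (one of the last four; its "shot" number tells which), for a name from the list of things; names that differ only in an ending like _2 or _b are one class to them, and where a whole thing is asked for, a point or a joint stands for the part that bears it (a point fixed in the world has none). Each returns a list of dicts, best first, with "conf" (0 to 1); they miss things now and then, are a little off and sometimes report something else, mostly with a low value. They report only what shows in the picture. A call takes as long as a camera call. They do not tell look-alikes from the thing itself.
- bot.search_frame(picture, target): "box" ([left, top, right, bottom] in pixels, round what is visible of it).
- bot.trace(picture, target): "pixels" (384x512 bool, what is visible of it) and "box" ([left, top, right, bottom] in pixels, round what is visible of it).
- bot.pinpoint(picture, target): "pixel" ([column, row] in pixels: a listed point, or the origin of a listed thing).
The state is a dict: "time": time; "q": joint angles; "qd": joint speeds; "joint_efforts": joint torques, N m; "ee_pos": TCP position; "tcp_rot": TCP orientation; "wrist_force": force on the tool from outside, world axes, zero at the start; "torque": the same for the moment, N m; "opening": finger opening in m; "grasp_force": force on a finger pad.
Only numpy, scipy, OpenCV 4.12 (cv2) and the standard library are available. Lean on these libraries where they do the work, as an engineer would, in place of code of your own. Each camera call takes 0.05 s, during which the arm holds its last target. There are 200 camera calls.

## Working session

There is one attempt and no reset: what is moved stays moved. The work goes in short steps, Python scripts to look and compute and a tool call to move; the robot and the scene stay as the last step left them, time stands still between calls to the robot, and variables do not carry over. Pictures are saved under pics/ and viewed, at most 14 in all, crops included, and the job is handed in when it is done.

Besides the shell and the picture viewer there is one more tool, called after "Emit:" as a command line: name --argument value ..., lists and objects as JSON in quotes. play_rows: Moves the arm, as the interface text tells. Its arguments: {"type":"object","properties":{"targets":{"type":"array","items":{"type":"object","properties":{"grip":{"type":"number"},"linear":{"type":"array","items":{"type":"number"}},"delta_rot":{"type":"array","items":{"type":"number"}}}}},"force":{"type":"number"}},"required":["targets"]}

```bash
mkdir -p pics
cat > h.py <<'E'
import numpy as np, cv2
from workcell import bot
def cloud(p):
    H,W=p['range_z'].shape; f=H/2/np.tan(np.radians(p['fov_y'])/2)
    u,v=np.meshgrid(np.arange(W),np.arange(H)); z=p['range_z']
    c=np.stack([(u-p['cx'])/f*z,-(v-p['cy'])/f*z,-z,np.ones_like(z)],-1)
    return (c@np.linalg.inv(p['world_to_cam']).T)[...,:3]
def atz(p,px,zw):
    H=p['range_z'].shape[0]; f=H/2/np.tan(np.radians(p['fov_y'])/2)
    M=np.linalg.inv(p['world_to_cam']); d=M[:3,:3]@np.array([(px[0]-p['cx'])/f,-(px[1]-p['cy'])/f,-1]); o=M[:3,3]
    return o+d*(zw-o[2])/d[2]
def save(p,n): cv2.imwrite('pics/'+n,p['color'][...,::-1])
E
python3 - <<'E'
from h import *
for n in('top','scene'):
    p=bot.camera(n); save(p,n+'0.png'); C=cloud(p)
    for t,z in(('head_c',.042),('hub_c',.032),('puller_c',.047),('red_pad_top',.005),('blue_pad_top',.005),('yellow_pad_top',.005),('white_pad_top',.005),('jar_c',.03),('spacer_a',.01)):
        for r in bot.pinpoint(p,t)[:4]: print(n,t,round(r['conf'],2),np.round(r['pixel']),np.round(atz(p,r['pixel'],z),3))
E
```

```text
top head_c 0.9 [288. 210.] [ 0.459 -0.124  0.042]
top head_c 0.66 [237. 211.] [0.458 0.017 0.042]
top head_c 0.63 [296. 256.] [ 0.337 -0.143  0.042]
top hub_c 0.64 [288. 162.] [ 0.598 -0.124  0.032]
top puller_c 0.68 [348. 206.] [ 0.473 -0.287  0.047]
top puller_c 0.57 [389. 200.] [ 0.489 -0.399  0.047]
top puller_c 0.54 [364. 163.] [ 0.594 -0.333  0.047]
top puller_c 0.32 [234. 211.] [0.457 0.025 0.047]
top red_pad_top 0.94 [233. 210.] [0.466 0.03  0.005]
top blue_pad_top 0.65 [284. 158.] [ 0.616 -0.115  0.005]
top blue_pad_top 0.57 [285. 160.] [ 0.611 -0.117  0.005]
top yellow_pad_top 0.65 [345. 208.] [ 0.473 -0.286  0.005]
top white_pad_top 0.57 [207. 152.] [0.633 0.107 0.005]
top jar_c 0.85 [133. 137.] [0.668 0.317 0.03 ]
top spacer_a 0.73 [149. 193.] [0.509 0.267 0.01 ]
top spacer_a 0.64 [156. 213.] [0.454 0.247 0.01 ]
scene head_c 0.91 [258. 168.] [0.456 0.04  0.042]
scene head_c 0.84 [212. 203.] [ 0.464 -0.135  0.042]
scene head_c 0.59 [179. 178.] [ 0.333 -0.153  0.042]
scene hub_c 0.93 [251. 236.] [ 0.605 -0.116  0.032]
scene hub_c 0.53 [313. 197.] [0.627 0.095 0.032]
scene puller_c 0.8 [134. 274.] [ 0.501 -0.404  0.047]
scene puller_c 0.8 [180. 290.] [ 0.606 -0.342  0.047]
scene puller_c 0.78 [167. 238.] [ 0.473 -0.288  0.047]
scene red_pad_top 0.59 [253. 176.] [0.449 0.028 0.005]
scene blue_pad_top 0.86 [256. 243.] [ 0.62  -0.111  0.005]
scene blue_pad_top 0.68 [252. 234.] [ 0.592 -0.103  0.005]
scene blue_pad_top 0.16 [323. 144.] [0.5   0.276 0.005]
scene yellow_pad_top 0.78 [172. 242.] [ 0.469 -0.279  0.005]
scene white_pad_top 0.6 [313. 198.] [0.62  0.109 0.005]
scene jar_c 0.75 [374. 165.] [0.668 0.315 0.03 ]
scene spacer_a 0.47 [320. 146.] [0.502 0.262 0.01 ]
scene spacer_a 0.44 [309. 142.] [0.468 0.245 0.01 ]
```

```bash
python3 -c "
import cv2,numpy as np
a=[cv2.imread('pics/%s0.png'%n) for n in('top','scene')]
print([x.shape for x in a])"
```

```text
[(384, 512, 3), (384, 512, 3)]
```

View pics/top0.png

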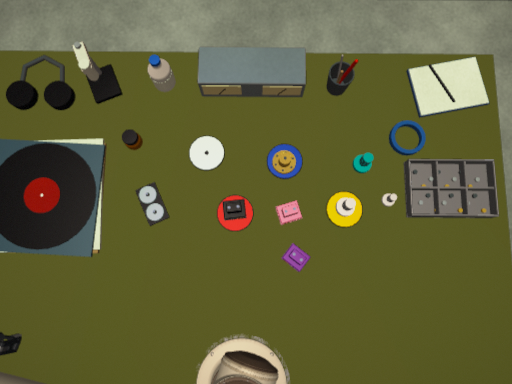

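View pics/scene0.png

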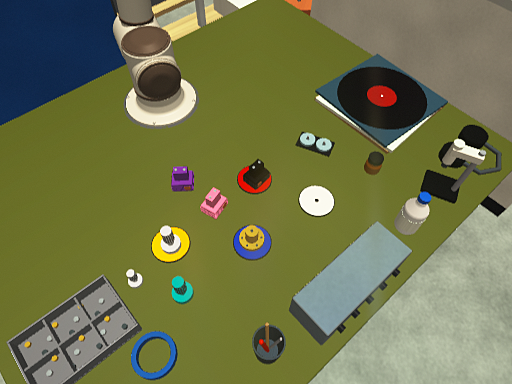

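The top view shows the black head on red at (234,210), the hub on blue at (285,160), the puller on yellow at (345,208) and an empty white pad at (207,153). The decoys are pink, purple, turquoise and a small chrome puller at (389,200). Next I fit circles to the pads and clusters to the parts.

```bash
cat > m.py <<'E'
from h import *
P=dict(red=(.46,.03),blue=(.61,-.115),yellow=(.472,-.285),white=(.628,.108))
for n in('top','scene'):
    p=bot.camera(n); C=cloud(p); hsv=cv2.cvtColor(p['color'],cv2.COLOR_RGB2HSV).astype(int); h,s,v=hsv[...,0],hsv[...,1],hsv[...,2]
    m=dict(red=((h<8)|(h>172))&(s>150),blue=(h>105)&(h<130)&(s>120),yellow=(h>20)&(h<32)&(s>150)&(v>150),white=(s<40)&(v>150))
    for k,c in P.items():
        near=np.hypot(C[...,0]-c[0],C[...,1]-c[1])<.075
        q=m[k]&near&(abs(C[...,2]-.005)<.006); pt=C[q]
        (x,y),r=cv2.minEnclosingCircle(pt[:,:2].astype(np.float32))
        print(n,k,'pad',round(x,4),round(y,4),'r',round(r,4),'z',pt[:,2].mean().round(4),len(pt))
        o=C[near&(C[...,2]>.014)]
        if len(o)>5:
            zt=np.percentile(o[:,2],97)
            for lo,hi in((zt-.008,zt+.01),(.014,zt-.012)):
                t=o[(o[:,2]>lo)&(o[:,2]<hi)]
                if len(t)<4: continue
                (cx,cy),(w,hh),a=cv2.minAreaRect(t[:,:2].astype(np.float32)); print('   part z',lo.round(3) if hasattr(lo,'round') else lo,hi.round(3),'c',round(cx,4),round(cy,4),'wh',round(w,3),round(hh,3),'ang',round(a,1),len(t))
E
python3 m.py
```

```text
top red pad 0.4572 0.0258 r 0.051 z 0.0043 562
   part z 0.073 0.091 c 0.4647 0.0258 wh 0.024 0.04 ang 8.6 134
   part z 0.014 0.069 c 0.4641 0.0257 wh 0.051 0.061 ang 6.3 292
top blue pad 0.6087 -0.1146 r 0.0511 z 0.0039 459
   part z 0.053 0.071 c 0.6044 -0.1125 wh 0.031 0.032 ang 89.0 113
   part z 0.014 0.049 c 0.6044 -0.1135 wh 0.063 0.065 ang 88.8 294
top yellow pad 0.4703 -0.2845 r 0.0503 z 0.004 644
   part z 0.083 0.101 c 0.4761 -0.2842 wh 0.027 0.025 ang 89.6 93
   part z 0.014 0.079 c 0.4738 -0.2816 wh 0.051 0.044 ang 33.6 195
top white pad 0.6319 0.1105 r 0.0508 z 0.0042 871
scene red pad 0.4558 0.0231 r 0.0514 z 0.0058 302
   part z 0.073 0.091 c 0.4652 0.0235 wh 0.025 0.041 ang 6.1 115
   part z 0.014 0.069 c 0.4654 0.024 wh 0.052 0.064 ang 8.0 352
scene blue pad 0.6076 -0.1162 r 0.0515 z 0.0058 469
   part z 0.053 0.071 c 0.6046 -0.1163 wh 0.031 0.033 ang 49.0 130
   part z 0.014 0.049 c 0.606 -0.1176 wh 0.065 0.063 ang 45.2 342
scene yellow pad 0.4692 -0.2838 r 0.0523 z 0.0056 613
   part z 0.083 0.101 c 0.4761 -0.2862 wh 0.027 0.029 ang 56.0 106
   part z 0.014 0.079 c 0.4793 -0.2869 wh 0.051 0.046 ang 75.4 292
scene white pad 0.6307 0.109 r 0.052 z 0.0058 802
```

```bash
python3 -c "
from h import *
o=bot.get_obs();print(o['time'],o['ee_pos'],o['tcp_rot'],o['wrist_force'],o['opening'],bot.hold_point_z)
from scipy.spatial.transform import Rotation as R
print(R.from_euler('xyz',o['tcp_rot'],degrees=True).as_matrix().round(3))"
```

```text
1.1 [0.16189474 0.52565091 0.20711654] [ 1.79996125e+02 -6.48194514e-04  1.62881275e+02] [-0.15970468 -0.01762591 -0.33471008] 0.08550209626431374 0.0187
[[-0.956  0.294  0.   ]
 [ 0.294  0.956  0.   ]
 [ 0.     0.    -1.   ]]
```

Emit:
play_rows --targets '[{"grip": 0,"linear": [15.1,-25,0],"delta_rot": [0,0,-0.576]},{"grip": 0,"linear": [15.1,-25,0],"delta_rot": [0,0,-0.576]},{"grip": 0,"linear": [15.1,-25,0],"delta_rot": [0,0,-0.576]},{"grip": 0,"linear": [15.1,-25,0],"delta_rot": [0,0,-0.576]},{"grip": 0,"linear": [15.1,-25,0],"delta_rot": [0,0,-0.576]},{"grip": 0,"linear": [30.3,-50.1,0],"delta_rot": [0,0,-1.152]},{"grip": 0,"linear": [30.3,-50.1,0],"delta_rot": [0,0,-1.152]},{"grip": 0,"linear": [30.3,-50.1,0],"delta_rot": [0,0,-1.152]},{"grip": 0,"linear": [30.3,-50.1,0],"delta_rot": [0,0,-1.152]},{"grip": 0,"linear": [30.3,-50.1,0],"delta_rot": [0,0,-1.152]}]' --force 40

```text
time: 2.1
ee_pos: [0.4213, 0.0958, 0.2074]
tcp_rot: [179.9, -0.0, 96.6]
wrist_force: [1.0, -0.2, 0.1]
opening: 0.0853
grasp_force: 0.0
```

Emit:
play_rows --targets '[{"grip": 0,"linear": [3.5,-5.8,0]},{"grip": 0,"linear": [3.5,-5.8,0]},{"grip": 0,"linear": [3.5,-5.8,0]},{"grip": 0,"linear": [3.5,-5.8,0]},{"grip": 0,"linear": [3.5,-5.8,0]}]'

```text
validation failed for argument at $.ta...
```

```bash
python3 -c "
from h import *
print(bot.get_obs()['ee_pos'],bot.get_obs()['tcp_rot'])
p=bot.camera('wrist'); save(p,'w1.png')
for t in('head_c','red_pad_top'):
  for r in bot.pinpoint(p,t)[:2]: print(t,r)"
```

```text
[0.42130477 0.09575946 0.20741461] [ 1.79939363e+02 -1.07293580e-02  9.66192480e+01]
head_c {'pixel': [289.2, 229.4], 'conf': 0.83}
head_c {'pixel': [184.3, 315.6], 'conf': 0.79}
```

View pics/w1.png

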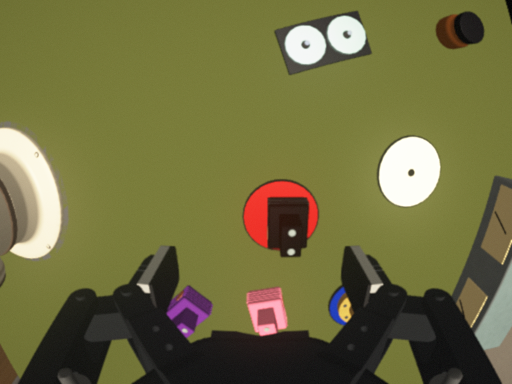

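The wrist view shows the black head at (288,225) on the red pad, with its block square to the fingers. The `delta_rot` field turned out to be required.

Emit:
play_rows --targets '[{"grip": 0,"linear": [3.7,-6.5,0],"delta_rot": [0,0,0]},{"grip": 0,"linear": [3.7,-6.5,0],"delta_rot": [0,0,0]},{"grip": 0,"linear": [3.7,-6.5,0],"delta_rot": [0,0,0]},{"grip": 0,"linear": [3.7,-6.5,0],"delta_rot": [0,0,0]}]'

```text
time: 2.65
ee_pos: [0.4574, 0.0334, 0.207]
tcp_rot: [-180.0, -0.0, 96.9]
wrist_force: [0.2, -0.2, 0.1]
opening: 0.0853
grasp_force: 0.0
```

Emit:
play_rows --targets '[{"grip": 0,"linear": [0.8,-0.9,-4],"delta_rot": [0,0,0]},{"grip": 0,"linear": [0.8,-0.9,-8],"delta_rot": [0,0,0]},{"grip": 0,"linear": [0.8,-0.9,-11],"delta_rot": [0,0,0]},{"grip": 0,"linear": [0.8,-0.9,-13.5],"delta_rot": [0,0,0]},{"grip": 0,"linear": [0.8,-0.9,-15],"delta_rot": [0,0,0]},{"grip": 0,"linear": [0.8,-0.9,-16],"delta_rot": [0,0,0]},{"grip": 0,"linear": [0.8,-0.9,-16],"delta_rot": [0,0,0]},{"grip": 0,"linear": [0.8,-0.9,-16],"delta_rot": [0,0,0]}]'

```text
time: 3.45
ee_pos: [0.4661, 0.0241, 0.0481]
tcp_rot: [179.9, 0.0, 96.9]
wrist_force: [0.3, 0.2, -0.1]
opening: 0.0855
grasp_force: 0.0
```

Emit:
play_rows --targets '[{"grip": 100,"linear": [0,0,0],"delta_rot": [0,0,0]},{"grip": 140,"linear": [0,0,0],"delta_rot": [0,0,0]},{"grip": 180,"linear": [0,0,0],"delta_rot": [0,0,0]},{"grip": 220,"linear": [0,0,0],"delta_rot": [0,0,0]},{"grip": 220,"linear": [0,0,0],"delta_rot": [0,0,0]},{"grip": 220,"linear": [0,0,0],"delta_rot": [0,0,0]},{"grip": 220,"linear": [0,0,0],"delta_rot": [0,0,0]}]'

```text
time: 4.15
ee_pos: [0.4657, 0.0237, 0.0474]
tcp_rot: [180.0, 0.0, 96.9]
wrist_force: [-2.2, -0.6, 5.6]
opening: 0.0225
grasp_force: 40.0
```

Emit:
play_rows --targets '[{"grip": 220,"linear": [0,0,1],"delta_rot": [0,0,0]},{"grip": 220,"linear": [0,0,3],"delta_rot": [0,0,0]},{"grip": 220,"linear": [0,0,6],"delta_rot": [0,0,0]},{"grip": 220,"linear": [3,1.5,9],"delta_rot": [0,0,0]},{"grip": 220,"linear": [6,3,9],"delta_rot": [0,0,0]},{"grip": 220,"linear": [10,5.1,9],"delta_rot": [0,0,0]},{"grip": 220,"linear": [13.5,6.8,9],"delta_rot": [0,0,0]},{"grip": 220,"linear": [16.6,8.5,8],"delta_rot": [0,0,0]},{"grip": 220,"linear": [16.6,8.5,5],"delta_rot": [0,0,0]},{"grip": 220,"linear": [16.6,8.5,2],"delta_rot": [0,0,0]}]'

```text
time: 5.15
ee_pos: [0.6325, 0.1095, 0.0655]
tcp_rot: [-180.0, -0.0, 96.9]
wrist_force: [1.0, 0.1, -3.5]
opening: 0.0225
grasp_force: 40.5
```

Emit:
play_rows --targets '[{"grip": 220,"linear": [0,0,-1],"delta_rot": [0,0,0]},{"grip": 220,"linear": [0,0,-1.5],"delta_rot": [0,0,0]},{"grip": 220,"linear": [0,0,-1.5],"delta_rot": [0,0,0]},{"grip": 220,"linear": [0,0,-1.5],"delta_rot": [0,0,0]}]'

```text
time: 5.55
ee_pos: [0.6323, 0.1088, 0.054]
tcp_rot: [179.9, -0.0, 96.9]
wrist_force: [0.9, 0.2, -2.6]
opening: 0.0226
grasp_force: 40.5
```

Emit:
play_rows --targets '[{"grip": 220,"linear": [0,0,-0.2],"delta_rot": [0,0,0]},{"grip": 220,"linear": [0,0,-0.4],"delta_rot": [0,0,0]},{"grip": 220,"linear": [0,0,-0.6],"delta_rot": [0,0,0]},{"grip": 220,"linear": [0,0,-0.6],"delta_rot": [0,0,0]}]'

```text
time: 5.95
ee_pos: [0.6319, 0.1088, 0.0475]
tcp_rot: [179.9, 0.0, 96.9]
wrist_force: [-2.0, -0.7, 4.5]
opening: 0.0227
grasp_force: 41.4
```

Contact reached at the grasp height, so I release and lift.

Emit:
play_rows --targets '[{"grip": 150,"linear": [0,0,0],"delta_rot": [0,0,0]},{"grip": 80,"linear": [0,0,0],"delta_rot": [0,0,0]},{"grip": 0,"linear": [0,0,0],"delta_rot": [0,0,0]},{"grip": 0,"linear": [0,0,0],"delta_rot": [0,0,0]},{"grip": 0,"linear": [0,0,0],"delta_rot": [0,0,0]},{"grip": 0,"linear": [0,0,3],"delta_rot": [0,0,0]},{"grip": 0,"linear": [0,0,7],"delta_rot": [0,0,0]},{"grip": 0,"linear": [0,0,11],"delta_rot": [0,0,0]},{"grip": 0,"linear": [0,0,15],"delta_rot": [0,0,0]},{"grip": 0,"linear": [0,0,15],"delta_rot": [0,0,0]}]'

```text
time: 6.95
ee_pos: [0.6334, 0.1091, 0.2026]
tcp_rot: [179.5, -0.0, 96.9]
wrist_force: [0.9, -0.5, 1.4]
opening: 0.0858
grasp_force: 0.0
```

Emit:
play_rows --targets '[{"grip": 0,"linear": [-15.7,-39.4,0],"delta_rot": [0,0,0]},{"grip": 0,"linear": [-15.7,-39.4,0],"delta_rot": [0,0,0]},{"grip": 0,"linear": [-15.7,-39.4,0],"delta_rot": [0,0,0]},{"grip": 0,"linear": [-15.7,-39.4,0],"delta_rot": [0,0,0]},{"grip": 0,"linear": [-15.7,-39.4,0],"delta_rot": [0,0,0]},{"grip": 0,"linear": [-15.7,-39.4,0],"delta_rot": [0,0,0]},{"grip": 0,"linear": [-15.7,-39.4,0],"delta_rot": [0,0,0]},{"grip": 0,"linear": [-15.7,-39.4,0],"delta_rot": [0,0,0]},{"grip": 0,"linear": [-15.7,-39.4,0],"delta_rot": [0,0,0]},{"grip": 0,"linear": [-15.7,-39.4,0],"delta_rot": [0,0,0]}]'

```text
time: 7.95
ee_pos: [0.4732, -0.2879, 0.1956]
tcp_rot: [-180.0, 0.0, 96.6]
wrist_force: [0.4, 1.2, -0.5]
opening: 0.0854
grasp_force: 0.0
```

```bash
python3 m.py; python3 -c "
from h import *
print(bot.get_obs()['ee_pos'],bot.get_obs()['tcp_rot'])"
```

```text
top red pad 0.4572 0.026 r 0.0513 z 0.0042 967
top blue pad 0.6088 -0.1147 r 0.0507 z 0.004 466
   part z 0.053 0.071 c 0.6043 -0.1133 wh 0.032 0.031 ang 71.9 109
   part z 0.014 0.049 c 0.6047 -0.1136 wh 0.063 0.066 ang 89.6 299
top yellow pad 0.4712 -0.2841 r 0.0501 z 0.004 372
   part z 0.693 0.711 c 0.4643 -0.2814 wh 0.101 0.082 ang 58.4 2770
   part z 0.014 0.689 c 0.4647 -0.2791 wh 0.124 0.131 ang 50.6 3534
top white pad 0.6319 0.1102 r 0.0503 z 0.004 446
   part z 0.073 0.091 c 0.6308 0.1109 wh 0.025 0.039 ang 6.5 120
   part z 0.014 0.069 c 0.6303 0.1107 wh 0.053 0.062 ang 6.6 292
scene red pad 0.4546 0.0252 r 0.0536 z 0.0057 737
scene blue pad 0.6081 -0.1156 r 0.0515 z 0.0056 464
   part z 0.053 0.071 c 0.605 -0.1165 wh 0.031 0.032 ang 49.3 132
   part z 0.014 0.049 c 0.6056 -0.1169 wh 0.064 0.064 ang 49.6 339
scene yellow pad 0.4698 -0.2839 r 0.0529 z 0.0057 614
   part z 0.687 0.705 c 0.4938 -0.2994 wh 0.102 0.032 ang 57.6 1632
   part z 0.014 0.683 c 0.4826 -0.2834 wh 0.109 0.11 ang 51.9 13198
scene white pad 0.6315 0.1092 r 0.0514 z 0.0058 371
   part z 0.074 0.092 c 0.6306 0.1083 wh 0.024 0.039 ang 6.6 114
   part z 0.014 0.07 c 0.6308 0.109 wh 0.052 0.066 ang 7.4 355
[ 0.47446337 -0.28535783  0.19574638] [-1.79992391e+02 -2.60114811e-02  9.68008578e+01]
```

Emit:
play_rows --targets '[{"grip": 0,"linear": [0.2,0,-4],"delta_rot": [0,0,0]},{"grip": 0,"linear": [0.2,0,-8],"delta_rot": [0,0,0]},{"grip": 0,"linear": [0.2,0,-11],"delta_rot": [0,0,0]},{"grip": 0,"linear": [0.2,0,-13],"delta_rot": [0,0,0]},{"grip": 0,"linear": [0.2,0,-14.5],"delta_rot": [0,0,0]},{"grip": 0,"linear": [0.2,0,-14.9],"delta_rot": [0,0,0]},{"grip": 0,"linear": [0.2,0,-14.9],"delta_rot": [0,0,0]}]'

```text
time: 8.75
ee_pos: [0.4769, -0.2847, 0.0472]
tcp_rot: [-180.0, -0.0, 96.9]
wrist_force: [0.7, -0.3, 0.5]
opening: 0.0854
grasp_force: 0.0
```

Emit:
play_rows --targets '[{"grip": 100,"linear": [0,0,0],"delta_rot": [0,0,0]},{"grip": 140,"linear": [0,0,0],"delta_rot": [0,0,0]},{"grip": 180,"linear": [0,0,0],"delta_rot": [0,0,0]},{"grip": 220,"linear": [0,0,0],"delta_rot": [0,0,0]},{"grip": 220,"linear": [0,0,0],"delta_rot": [0,0,0]},{"grip": 220,"linear": [0,0,0],"delta_rot": [0,0,0]},{"grip": 220,"linear": [0,0,0],"delta_rot": [0,0,0]}]'

```text
time: 9.45
ee_pos: [0.4768, -0.2855, 0.0477]
tcp_rot: [180.0, 0.0, 96.9]
wrist_force: [-1.0, -0.5, 5.6]
opening: 0.026
grasp_force: 39.3
```

Emit:
play_rows --targets '[{"grip": 220,"linear": [0,0,1],"delta_rot": [0,0,0]},{"grip": 220,"linear": [0,0,4],"delta_rot": [0,0,0]},{"grip": 220,"linear": [0,0,8],"delta_rot": [0,0,0]},{"grip": 220,"linear": [0,0,12],"delta_rot": [0,0,0]},{"grip": 220,"linear": [-0.3,4,13],"delta_rot": [0,0,0]},{"grip": 220,"linear": [-0.6,8.5,13],"delta_rot": [0,0,0]},{"grip": 220,"linear": [-0.9,13,13],"delta_rot": [0,0,0]},{"grip": 220,"linear": [-1.2,17.5,13],"delta_rot": [0,0,0]},{"grip": 220,"linear": [-1.5,22,13],"delta_rot": [0,0,0]},{"grip": 220,"linear": [-1.8,26.5,13],"delta_rot": [0,0,0]}]'

```text
time: 10.45
ee_pos: [0.4579, -0.0186, 0.1772]
tcp_rot: [-180.0, -0.0, 96.9]
wrist_force: [1.3, 0.9, -3.4]
opening: 0.0265
grasp_force: 40.2
```

Emit:
play_rows --targets '[{"grip": 220,"linear": [-0.2,4.5,0],"delta_rot": [0,0,0]},{"grip": 220,"linear": [-0.2,4.5,-3],"delta_rot": [0,0,0]},{"grip": 220,"linear": [-0.2,4.5,-7],"delta_rot": [0,0,0]},{"grip": 220,"linear": [-0.2,4.5,-10],"delta_rot": [0,0,0]},{"grip": 220,"linear": [-0.2,4.5,-11.5],"delta_rot": [0,0,0]},{"grip": 220,"linear": [-0.2,4.5,-12],"delta_rot": [0,0,0]},{"grip": 220,"linear": [-0.2,4.5,-12],"delta_rot": [0,0,0]}]'

```text
time: 11.15
ee_pos: [0.4567, 0.0246, 0.0576]
tcp_rot: [-180.0, -0.0, 96.9]
wrist_force: [0.0, -0.1, -2.5]
opening: 0.0265
grasp_force: 40.2
```

Emit:
play_rows --targets '[{"grip": 220,"linear": [0,0,-0.4],"delta_rot": [0,0,0]},{"grip": 220,"linear": [0,0,-0.7],"delta_rot": [0,0,0]},{"grip": 220,"linear": [0,0,-0.9],"delta_rot": [0,0,0]},{"grip": 220,"linear": [0,0,-1.0],"delta_rot": [0,0,0]},{"grip": 220,"linear": [0,0,-1.0],"delta_rot": [0,0,0]}]'

```text
time: 11.65
ee_pos: [0.4572, 0.025, 0.0481]
tcp_rot: [179.9, -0.0, 96.9]
wrist_force: [-0.8, 2.2, 4.1]
opening: 0.0264
grasp_force: 40.9
```

Emit:
play_rows --targets '[{"grip": 150,"linear": [0,0,0],"delta_rot": [0,0,0]},{"grip": 80,"linear": [0,0,0],"delta_rot": [0,0,0]},{"grip": 0,"linear": [0,0,0],"delta_rot": [0,0,0]},{"grip": 0,"linear": [0,0,0],"delta_rot": [0,0,0]},{"grip": 0,"linear": [0,0,0],"delta_rot": [0,0,0]},{"grip": 0,"linear": [0,0,3],"delta_rot": [0,0,0]},{"grip": 0,"linear": [0,0,7],"delta_rot": [0,0,0]},{"grip": 0,"linear": [0,0,11],"delta_rot": [0,0,0]},{"grip": 0,"linear": [0,0,15],"delta_rot": [0,0,0]},{"grip": 0,"linear": [0,0,15],"delta_rot": [0,0,0]}]'

```text
time: 12.65
ee_pos: [0.4584, 0.0248, 0.2025]
tcp_rot: [179.6, 0.0, 96.9]
wrist_force: [0.9, -1.1, -0.9]
opening: 0.0857
grasp_force: 0.0
```

Emit:
play_rows --targets '[{"grip": 0,"linear": [14.8,-13.9,0],"delta_rot": [0,0,0]},{"grip": 0,"linear": [14.8,-13.9,0],"delta_rot": [0,0,0]},{"grip": 0,"linear": [14.8,-13.9,0],"delta_rot": [0,0,0]},{"grip": 0,"linear": [14.8,-13.9,0],"delta_rot": [0,0,0]},{"grip": 0,"linear": [14.8,-13.9,-3],"delta_rot": [0,0,0]},{"grip": 0,"linear": [14.8,-13.9,-7],"delta_rot": [0,0,0]},{"grip": 0,"linear": [14.8,-13.9,-10],"delta_rot": [0,0,0]},{"grip": 0,"linear": [14.8,-13.9,-10],"delta_rot": [0,0,0]}]'

```text
time: 13.45
ee_pos: [0.602, -0.1139, 0.0916]
tcp_rot: [-179.5, -0.1, 96.9]
wrist_force: [-0.9, 0.7, 0.1]
opening: 0.0854
grasp_force: 0.0
```

Emit:
play_rows --targets '[{"grip": 0,"linear": [0,0,-3],"delta_rot": [0,0,0]},{"grip": 0,"linear": [0,0,-5],"delta_rot": [0,0,0]},{"grip": 0,"linear": [0,0,-6],"delta_rot": [0,0,0]},{"grip": 0,"linear": [0,0,-6.6],"delta_rot": [0,0,0]},{"grip": 0,"linear": [0,0,-6.6],"delta_rot": [0,0,0]}]'

```text
time: 13.95
ee_pos: [0.6049, -0.1142, 0.0317]
tcp_rot: [180.0, 0.0, 96.9]
wrist_force: [-0.3, -0.3, -0.3]
opening: 0.0854
grasp_force: 0.0
```

Emit:
play_rows --targets '[{"grip": 100,"linear": [0,0,0],"delta_rot": [0,0,0]},{"grip": 130,"linear": [0,0,0],"delta_rot": [0,0,0]},{"grip": 160,"linear": [0,0,0],"delta_rot": [0,0,0]},{"grip": 220,"linear": [0,0,0],"delta_rot": [0,0,0]},{"grip": 220,"linear": [0,0,0],"delta_rot": [0,0,0]},{"grip": 220,"linear": [0,0,0],"delta_rot": [0,0,0]},{"grip": 220,"linear": [0,0,0],"delta_rot": [0,0,0]}]' --force 60

```text
time: 14.65
ee_pos: [0.6053, -0.1142, 0.0322]
tcp_rot: [179.9, 0.0, 96.9]
wrist_force: [-0.7, 0.6, 6.0]
opening: 0.0283
grasp_force: 58.8
```

Opening of 28 mm is small for a 34 mm boss, so I lift a little and look.

Emit:
play_rows --targets '[{"grip": 220,"linear": [0,0,0.5],"delta_rot": [0,0,0]},{"grip": 220,"linear": [0,0,1.5],"delta_rot": [0,0,0]},{"grip": 220,"linear": [0,0,2],"delta_rot": [0,0,0]},{"grip": 220,"linear": [0,0,2],"delta_rot": [0,0,0]}]'

```text
time: 15.05
ee_pos: [0.605, -0.1143, 0.052]
tcp_rot: [179.9, 0.0, 96.9]
wrist_force: [-0.2, 0.4, -6.6]
opening: 0.0281
grasp_force: 59.7
```

```bash
python3 -c "
from h import *
p=bot.camera('wrist'); q=bot.camera('scene')
a=cv2.resize(p['color'][180:384,130:400],None,fx=1.45,fy=1.45); b=cv2.resize(q['color'][130:290,130:340],(a.shape[1],int(160*a.shape[1]/210)))
cv2.imwrite('pics/g1.png',np.vstack([a,b])[:600,:,::-1])"
```

```text
(no output)
```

View pics/g1.png

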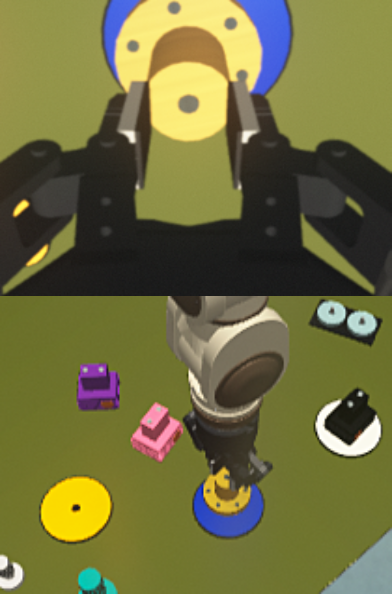

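The boss sits between the pads, with its top hole at about (260,251) in the full wrist picture. From that pixel I compute where its axis lies.

```bash
cat >> h.py <<'E'
def fish(p,px,zw):
    f=p['range_z'].shape[0]/2/np.tan(np.radians(p['fov_y'])/2)
    d=np.array(px,float)-[p['cx'],p['cy']]; r=np.hypot(*d); a=r/f
    v=np.array([d[0]/r*np.sin(a),-d[1]/r*np.sin(a),-np.cos(a)])
    M=np.linalg.inv(p['world_to_cam']); w=M[:3,:3]@v; o=M[:3,3]
    return o+w*(zw-o[2])/w[2]
E
python3 -c "
from h import *
p=bot.camera('wrist'); print(p['range_z'][251,256:264],p['range_z'][240,240:280:8])
print(fish(p,(259.7,251),.079),bot.get_obs()['ee_pos'],np.linalg.inv(p['world_to_cam'])[:3].round(3))
for r in bot.pinpoint(p,'hub_c')[:2]: print(r, fish(p,r['pixel'],.052))
for r in bot.pinpoint(p,'blue_pad_top')[:2]: print(r, fish(p,r['pixel'],.005))
"
```

```text
[0.15766692 0.15738061 0.15694939 0.15689935 0.         0.1572259
 0.15786433 0.15563957] [0.15508343 0.15503167 0.15531205 0.15573765 0.15509608]
[ 0.60367709 -0.11359603  0.079     ] [ 0.60443386 -0.11421594  0.05070136] [[ 0.993 -0.114 -0.036  0.594]
 [ 0.12   0.945  0.305 -0.036]
 [-0.001 -0.307  0.952  0.218]]
{'pixel': [258.7, 231.2], 'conf': 0.65} [ 0.60318099 -0.11469198  0.052     ]
```

Emit:
play_rows --targets '[{"grip": 220,"linear": [0,0,3],"delta_rot": [0,0,0]},{"grip": 220,"linear": [0,0,6],"delta_rot": [0,0,0]},{"grip": 220,"linear": [-1,-1.5,8],"delta_rot": [0,0,0]},{"grip": 220,"linear": [-3.5,-4.5,9],"delta_rot": [0,0,0]},{"grip": 220,"linear": [-6,-7.7,9],"delta_rot": [0,0,0]},{"grip": 220,"linear": [-8.5,-10.8,9],"delta_rot": [0,0,0]},{"grip": 220,"linear": [-11,-14,9],"delta_rot": [0,0,0]},{"grip": 220,"linear": [-13,-16.5,9],"delta_rot": [0,0,0]},{"grip": 220,"linear": [-13.4,-17,9],"delta_rot": [0,0,0]},{"grip": 220,"linear": [-13.4,-17,7],"delta_rot": [0,0,0]}]'

```text
time: 16.3
ee_pos: [0.471, -0.286, 0.1234]
tcp_rot: [179.8, 0.2, 96.7]
wrist_force: [1.1, 0.2, -6.6]
opening: 0.0281
grasp_force: 61.0
```

Emit:
play_rows --targets '[{"grip": 220,"linear": [0,0,-3],"delta_rot": [0,0,0]},{"grip": 220,"linear": [0,0,-6],"delta_rot": [0,0,0]},{"grip": 220,"linear": [0,0,-7],"delta_rot": [0,0,0]},{"grip": 220,"linear": [0,0,-8],"delta_rot": [0,0,0]},{"grip": 220,"linear": [0,0,-8],"delta_rot": [0,0,0]},{"grip": 220,"linear": [0,0,-8],"delta_rot": [0,0,0]}]'

```text
time: 16.9
ee_pos: [0.4713, -0.2845, 0.0423]
tcp_rot: [179.9, 0.1, 96.9]
wrist_force: [-0.6, 0.3, -6.4]
opening: 0.028
grasp_force: 61.0
```

Emit:
play_rows --targets '[{"grip": 220,"linear": [0,0,-0.4],"delta_rot": [0,0,0]},{"grip": 220,"linear": [0,0,-0.7],"delta_rot": [0,0,0]},{"grip": 220,"linear": [0,0,-0.9],"delta_rot": [0,0,0]},{"grip": 220,"linear": [0,0,-1.0],"delta_rot": [0,0,0]},{"grip": 220,"linear": [0,0,-1.0],"delta_rot": [0,0,0]}]'

```text
time: 17.4
ee_pos: [0.4707, -0.2844, 0.0323]
tcp_rot: [180.0, 0.0, 96.9]
wrist_force: [-4.5, 1.4, 3.4]
opening: 0.0279
grasp_force: 63.5
```

Emit:
play_rows --targets '[{"grip": 150,"linear": [0,0,0],"delta_rot": [0,0,0]},{"grip": 80,"linear": [0,0,0],"delta_rot": [0,0,0]},{"grip": 0,"linear": [0,0,0],"delta_rot": [0,0,0]},{"grip": 0,"linear": [0,0,0],"delta_rot": [0,0,0]},{"grip": 0,"linear": [0,0,0],"delta_rot": [0,0,0]},{"grip": 0,"linear": [0,0,4],"delta_rot": [0,0,0]},{"grip": 0,"linear": [0,0,8],"delta_rot": [0,0,0]},{"grip": 0,"linear": [0,0,12],"delta_rot": [0,0,0]},{"grip": 0,"linear": [0,0,16],"delta_rot": [0,0,0]},{"grip": 0,"linear": [0,0,16],"delta_rot": [0,0,0]}]' --force 40

```text
time: 18.4
ee_pos: [0.4723, -0.2852, 0.1971]
tcp_rot: [179.6, 0.3, 96.9]
wrist_force: [0.7, 0.4, -0.1]
opening: 0.0853
grasp_force: 0.0
```

Emit:
play_rows --targets '[{"grip": 0,"linear": [16,39.4,0],"delta_rot": [0,0,0]},{"grip": 0,"linear": [16,39.4,0],"delta_rot": [0,0,0]},{"grip": 0,"linear": [16,39.4,0],"delta_rot": [0,0,0]},{"grip": 0,"linear": [16,39.4,0],"delta_rot": [0,0,0]},{"grip": 0,"linear": [16,39.4,0],"delta_rot": [0,0,0]},{"grip": 0,"linear": [16,39.4,0],"delta_rot": [0,0,0]},{"grip": 0,"linear": [16,39.4,0],"delta_rot": [0,0,0]},{"grip": 0,"linear": [16,39.4,0],"delta_rot": [0,0,0]},{"grip": 0,"linear": [16,39.4,0],"delta_rot": [0,0,0]},{"grip": 0,"linear": [16,39.4,0],"delta_rot": [0,0,0]}]'

```text
time: 19.4
ee_pos: [0.6311, 0.1132, 0.1893]
tcp_rot: [-179.9, -0.0, 97.1]
wrist_force: [0.6, -0.0, 0.2]
opening: 0.085
grasp_force: 0.0
```

```bash
python3 m.py | grep -v scene; python3 -c "
from h import *
print(bot.get_obs()['ee_pos'],bot.get_obs()['tcp_rot'])"
```

```text
top red pad 0.4575 0.0247 r 0.0509 z 0.0043 482
   part z 0.665 0.683 c 0.4633 0.0793 wh 0.125 0.05 ang 2.1 2021
   part z 0.014 0.661 c 0.4588 0.0325 wh 0.063 0.147 ang 86.7 2502
top blue pad 0.609 -0.1145 r 0.0513 z 0.0042 903
top yellow pad 0.4705 -0.2845 r 0.0503 z 0.0041 471
   part z 0.052 0.07 c 0.4701 -0.283 wh 0.031 0.033 ang 86.7 122
   part z 0.014 0.048 c 0.4691 -0.2825 wh 0.065 0.066 ang 88.5 319
top white pad 0.6378 0.0839 r 0.0425 z 0.0042 140
   part z 0.686 0.704 c 0.6222 0.1112 wh 0.08 0.101 ang 10.0 2287
   part z 0.014 0.682 c 0.6163 0.1099 wh 0.128 0.123 ang 11.7 2658
   part z 0.083 0.101 c 0.456 0.0248 wh 0.027 0.029 ang 68.4 81
   part z 0.014 0.079 c 0.4603 0.0225 wh 0.05 0.048 ang 49.1 244
   part z 0.054 0.072 c 0.4707 -0.2853 wh 0.032 0.032 ang 28.8 136
   part z 0.014 0.05 c 0.4731 -0.2855 wh 0.067 0.062 ang 80.9 359
   part z 0.626 0.644 c 0.66 0.0606 wh 0.075 0.018 ang 32.2 453
   part z 0.014 0.622 c 0.6359 0.0962 wh 0.144 0.094 ang 26.7 8326
[0.63048672 0.11018691 0.19020231] [-1.79927060e+02  1.54245606e-02  9.69461145e+01]
```

Hub and puller are centred on their pads. Next I grasp the head: down 14.2 cm.

Emit:
play_rows --targets '[{"grip": 0,"linear": [0,0,-4],"delta_rot": [0,0,0]},{"grip": 0,"linear": [0,0,-8],"delta_rot": [0,0,0]},{"grip": 0,"linear": [0,0,-11],"delta_rot": [0,0,0]},{"grip": 0,"linear": [0,0,-13],"delta_rot": [0,0,0]},{"grip": 0,"linear": [0,0,-13.8],"delta_rot": [0,0,0]},{"grip": 0,"linear": [0,0,-14.2],"delta_rot": [0,0,0]},{"grip": 0,"linear": [0,0,-14.2],"delta_rot": [0,0,0]}]'

```text
time: 20.2
ee_pos: [0.6309, 0.1092, 0.0498]
tcp_rot: [179.9, 0.0, 96.8]
wrist_force: [0.4, -0.4, 1.3]
opening: 0.0853
grasp_force: 0.0
```

Emit:
play_rows --targets '[{"grip": 100,"linear": [0,0,0],"delta_rot": [0,0,0]},{"grip": 140,"linear": [0,0,0],"delta_rot": [0,0,0]},{"grip": 180,"linear": [0,0,0],"delta_rot": [0,0,0]},{"grip": 220,"linear": [0,0,0],"delta_rot": [0,0,0]},{"grip": 220,"linear": [0,0,0],"delta_rot": [0,0,0]},{"grip": 220,"linear": [0,0,0],"delta_rot": [0,0,0]},{"grip": 220,"linear": [0,0,0],"delta_rot": [0,0,0]}]'

```text
time: 20.9
ee_pos: [0.631, 0.1099, 0.0495]
tcp_rot: [179.9, -0.0, 96.9]
wrist_force: [1.0, 0.2, 4.1]
opening: 0.0226
grasp_force: 40.1
```

Emit:
play_rows --targets '[{"grip": 220,"linear": [0,0,1],"delta_rot": [0,0,0]},{"grip": 220,"linear": [0,0,4],"delta_rot": [0,0,0]},{"grip": 220,"linear": [-0.3,-3,7],"delta_rot": [0,0,0]},{"grip": 220,"linear": [-0.7,-7,8],"delta_rot": [0,0,0]},{"grip": 220,"linear": [-1.1,-11,8],"delta_rot": [0,0,0]},{"grip": 220,"linear": [-1.5,-15,8],"delta_rot": [0,0,0]},{"grip": 220,"linear": [-1.9,-19,8],"delta_rot": [0,0,0]},{"grip": 220,"linear": [-2.3,-22,8],"delta_rot": [0,0,0]},{"grip": 220,"linear": [-2.3,-22.5,6],"delta_rot": [0,0,0]},{"grip": 220,"linear": [-2.3,-22.5,4],"delta_rot": [0,0,0]}]'

```text
time: 21.9
ee_pos: [0.6074, -0.1169, 0.089]
tcp_rot: [180.0, 0.0, 96.7]
wrist_force: [0.0, 0.0, -3.1]
opening: 0.0225
grasp_force: 39.7
```

Emit:
play_rows --targets '[{"grip": 220,"linear": [0,0,-1.5],"delta_rot": [0,0,0]},{"grip": 220,"linear": [0,0,-2.5],"delta_rot": [0,0,0]},{"grip": 220,"linear": [0,0,-3],"delta_rot": [0,0,0]},{"grip": 220,"linear": [0,0,-3],"delta_rot": [0,0,0]},{"grip": 220,"linear": [0,0,-3],"delta_rot": [0,0,0]}]'

```text
time: 22.4
ee_pos: [0.608, -0.115, 0.0599]
tcp_rot: [180.0, 0.0, 96.9]
wrist_force: [-0.2, 0.1, -2.5]
opening: 0.0227
grasp_force: 39.7
```

Emit:
play_rows --targets '[{"grip": 220,"linear": [0,0,-0.4],"delta_rot": [0,0,0]},{"grip": 220,"linear": [0,0,-0.7],"delta_rot": [0,0,0]},{"grip": 220,"linear": [0,0,-0.9],"delta_rot": [0,0,0]},{"grip": 220,"linear": [0,0,-1.0],"delta_rot": [0,0,0]},{"grip": 220,"linear": [0,0,-1.0],"delta_rot": [0,0,0]}]'

```text
time: 22.9
ee_pos: [0.6078, -0.1152, 0.0496]
tcp_rot: [180.0, 0.0, 96.9]
wrist_force: [-0.8, 0.6, 1.4]
opening: 0.0225
grasp_force: 40.1
```

Emit:
play_rows --targets '[{"grip": 150,"linear": [0,0,0],"delta_rot": [0,0,0]},{"grip": 80,"linear": [0,0,0],"delta_rot": [0,0,0]},{"grip": 0,"linear": [0,0,0],"delta_rot": [0,0,0]},{"grip": 0,"linear": [0,0,0],"delta_rot": [0,0,0]},{"grip": 0,"linear": [0,0,0],"delta_rot": [0,0,0]},{"grip": 0,"linear": [0,0,4],"delta_rot": [0,0,0]},{"grip": 0,"linear": [0,0,8],"delta_rot": [0,0,0]},{"grip": 0,"linear": [0,0,12],"delta_rot": [0,0,0]},{"grip": 0,"linear": [0,0,16],"delta_rot": [0,0,0]},{"grip": 0,"linear": [0,0,16],"delta_rot": [0,0,0]}]'

```text
time: 23.9
ee_pos: [0.6093, -0.1155, 0.2156]
tcp_rot: [179.5, 0.2, 96.9]
wrist_force: [0.4, -1.2, 0.3]
opening: 0.0854
grasp_force: 0.0
```

Emit:
play_rows --targets '[{"grip": 0,"linear": [-25,15,3],"delta_rot": [0,0,0]},{"grip": 0,"linear": [-25,15,3],"delta_rot": [0,0,0]},{"grip": 0,"linear": [-25,15,3],"delta_rot": [0,0,0]},{"grip": 0,"linear": [-25,15,3],"delta_rot": [0,0,0]},{"grip": 0,"linear": [-25,15,3],"delta_rot": [0,0,0]},{"grip": 0,"linear": [-25,15,3],"delta_rot": [0,0,0]},{"grip": 0,"linear": [-25,15,3],"delta_rot": [0,0,0]},{"grip": 0,"linear": [-25,15,3],"delta_rot": [0,0,0]}]'

```text
time: 24.7
ee_pos: [0.3575, 0.0351, 0.2394]
tcp_rot: [179.9, 0.0, 97.0]
wrist_force: [0.6, -0.4, 0.1]
opening: 0.0852
grasp_force: 0.0
```

```bash
python3 m.py; python3 -c "
from h import *
save(bot.camera('scene'),'end.png')"
```

```text
top red pad 0.4635 -0.0093 r 0.036 z 0.0041 89
   part z 0.725 0.743 c 0.3914 0.0218 wh 0.012 0.067 ang 13.1 271
   part z 0.014 0.721 c 0.4011 0.0326 wh 0.014 0.09 ang 5.3 269
top blue pad 0.6086 -0.1151 r 0.051 z 0.0041 500
   part z 0.072 0.09 c 0.608 -0.1143 wh 0.025 0.04 ang 4.1 129
   part z 0.014 0.068 c 0.6077 -0.1142 wh 0.053 0.062 ang 5.9 288
top yellow pad 0.4707 -0.2843 r 0.0508 z 0.004 483
   part z 0.054 0.072 c 0.4702 -0.2833 wh 0.031 0.033 ang 86.6 118
   part z 0.014 0.05 c 0.4696 -0.2827 wh 0.065 0.066 ang 0.2 314
top white pad 0.6317 0.11 r 0.0504 z 0.0042 869
scene red pad 0.4564 0.0257 r 0.0528 z 0.0057 458
   part z 0.533 0.551 c 0.4086 0.0137 wh 0.054 0.011 ang 73.1 144
   part z 0.014 0.529 c 0.4327 0.0351 wh 0.096 0.076 ang 5.4 1831
scene blue pad 0.6082 -0.1164 r 0.0516 z 0.0057 469
   part z 0.074 0.092 c 0.6073 -0.116 wh 0.025 0.041 ang 3.9 149
   part z 0.014 0.07 c 0.6083 -0.1165 wh 0.053 0.061 ang 5.4 381
scene yellow pad 0.468 -0.2837 r 0.0534 z 0.0057 500
   part z 0.053 0.071 c 0.4701 -0.2852 wh 0.032 0.033 ang 78.9 138
   part z 0.014 0.049 c 0.4733 -0.2859 wh 0.067 0.063 ang 77.7 357
scene white pad 0.6315 0.1089 r 0.0518 z 0.0058 800
```

View pics/end.png

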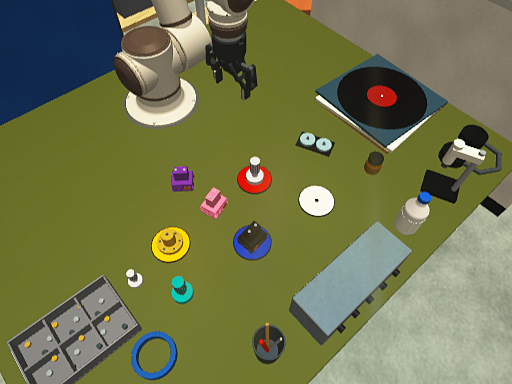

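The final picture shows the puller upright on red (255,172), the head on blue (253,238) and the hub on yellow (171,240). The white pad (317,200) is empty and the arm is clear, so I hand in.

```bash
python3 -c "
from workcell import bot
print(bot.job_done())"
```

```text
the job is handed in; nothing more can be done
None
```

I handed the job in at about 25 s: the head is on blue, the hub on yellow and the puller on red, all upright and each measured within about 4 mm of its pad's centre, with the white pad empty; the hand-in gave no verdict back.

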